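# Feel for the empty pocket of the dust-flap rack and post a lens packet into it

### The job

The flat lens packet lying on the landing of the grey rack beside the edging machine has to be put away, but the flaps that keep grinding dust out hide which one of the four pockets is empty. First press the flaps well down with a fingertip, one after another, to feel which one gives way, leaving the packet lying on the landing meanwhile; then push the packet across the landing over that flap so that it tips in and drops right down and the flap shuts over it. Do not knock the spectacles or the dropper bottle about.

Things in the scene. Friction and masses are not known exactly. Their poses are not given: they have to be found in the camera images.
- deck (a point): Middle of the grey dust rack (fixed; 288 mm long in x, 140 mm in y), at the height of its deck, 96 mm above the table. x runs along the row of pockets, roughly away from the robot; y from the landing to the back rail; z up. At y = 12 to 58 mm lie the four pocket mouths under flush flaps; at 58 to 72 mm stands the back rail, 14 mm above the deck. An edging machine stands behind it.
- landing (a point): Middle of the landing, 40 mm to the -y side of the mouths' near edge (deck y = -28 mm), axes as the deck. The landing is the bare flat part of the deck, y = -68 to 12 mm, the full 288 mm long, its outer edges open, no kerb. Fins 10 mm high and 6 mm thick, with pointed noses that start 4 mm before the mouths, stand between the mouths and at both ends, 70 mm apart, and guide the packet in.
- mouth_1 (a point): Centre of pocket mouth 1 at deck height, fixed to the rack at deck x = -105 mm, y = 35 mm, axes as the deck (nearest the robot). Mouth: 64 mm in x between the fins, 46 mm in y. The pocket is 88 mm deep and reaches 31 mm back under the landing.
- flap_1 (a joint): Angle of the thin bare metal flap over pocket 1 (63 x 44 mm, hinged at the landing's edge, free edge at the back rail): 0 shut and flush, growing to 2 rad as it swings down. A weak spring shuts it; a few tenths of a newton open it. Over a full pocket it stops on the packets inside by about 0.15 rad (a fingertip sinks 1 to 6 mm); over the empty one a fingertip can sink 30 mm.
- mouth_2 (a point): Centre of pocket mouth 2 at deck height, fixed to the rack at deck x = -35 mm, y = 35 mm, axes as the deck (second). Mouth: 64 mm in x between the fins, 46 mm in y. The pocket is 88 mm deep and reaches 31 mm back under the landing.
- flap_2 (a joint): Angle of the thin bare metal flap over pocket 2 (63 x 44 mm, hinged at the landing's edge, free edge at the back rail): 0 shut and flush, growing to 2 rad as it swings down. A weak spring shuts it; a few tenths of a newton open it. Over a full pocket it stops on the packets inside by about 0.15 rad (a fingertip sinks 1 to 6 mm); over the empty one a fingertip can sink 30 mm.
- mouth_3 (a point): Centre of pocket mouth 3 at deck height, fixed to the rack at deck x = 35 mm, y = 35 mm, axes as the deck (third). Mouth: 64 mm in x between the fins, 46 mm in y. The pocket is 88 mm deep and reaches 31 mm back under the landing.
- flap_3 (a joint): Angle of the thin bare metal flap over pocket 3 (63 x 44 mm, hinged at the landing's edge, free edge at the back rail): 0 shut and flush, growing to 2 rad as it swings down. A weak spring shuts it; a few tenths of a newton open it. Over a full pocket it stops on the packets inside by about 0.15 rad (a fingertip sinks 1 to 6 mm); over the empty one a fingertip can sink 30 mm.
- mouth_4 (a point): Centre of pocket mouth 4 at deck height, fixed to the rack at deck x = 105 mm, y = 35 mm, axes as the deck (farthest from the robot). Mouth: 64 mm in x between the fins, 46 mm in y. The pocket is 88 mm deep and reaches 31 mm back under the landing.
- flap_4 (a joint): Angle of the thin bare metal flap over pocket 4 (63 x 44 mm, hinged at the landing's edge, free edge at the back rail): 0 shut and flush, growing to 2 rad as it swings down. A weak spring shuts it; a few tenths of a newton open it. Over a full pocket it stops on the packets inside by about 0.15 rad (a fingertip sinks 1 to 6 mm); over the empty one a fingertip can sink 30 mm.
- packet_center (a point): Centre of the loose paper lens packet: stiff flat slab, 60 x 58 x 9 mm, about 80 g, lying flat on the landing, this point 4 mm above the deck; its own x (60 mm side) roughly along the deck's y. Pushed over the empty pocket's flap up to the back rail, it outweighs the spring, tips and slides in by itself. Over a full pocket it stays on top.
- packet: The same packet; origin at the centre of its underside.
- specs_center (a point): Bystander: black folded spectacles, 129 mm long in y, 38 mm wide, 33 mm high, on the table beyond the rack's far end. The point is in their middle, 9 mm above the table.
- dropper_center (a point): Bystander: brown dropper bottle, 34 mm diameter, 102 mm tall, standing on the table beyond the rack's far end. The point is half-way up on its axis.

How it is judged:
By the outcome, as a careful person would: the job done as asked, in the order asked, and still so for the second after the job is handed in, with the robot touching nothing.
It also fails if it takes over 58 s, if anything falls off the work surface, if the arm or the gripper's body presses on something with over 40 N, if the wrist force passes 120 N, or if a joint passes its speed limit or range.

### The arm

A 6-joint arm with a two-finger parallel gripper is mounted at the origin on a cart in front of the work surface, level with it; the furniture and walls round the work are solid. World frame = base frame: x ahead of the robot, y to its left, z up, the work surface at z = 0. Lengths are in m, angles in rad, forces in N, time in s.
With the tool pointing down it reaches from about 0.325 to 0.9 m from the base axis. Payload 3.5 kg.
Tool frame: the origin (TCP) lies on the mounting face of the last link; the fingertips stand 173 mm ahead of it and the grasp point (between the pads) lies pinch_z ahead of it (pinch_z is the distance from the TCP to the grasp point, in m); z points along the fingers, y is the line along which they close (so a half turn about z gives the same grasp; the last joint's range is limited). The gripper opens to 85 mm and grips with 20 to 120 N. Pads are 22 mm wide; open, the fingers measure 114 mm over their backs; the gripper's body (76 mm by 85 mm) begins 54 mm behind the grasp point. The pads swing forward as they close: fully open they stand 13 mm farther back than shut.
Start: joints at [1.142, 0.276, -0.026, 1.268, 0, 1.467], TCP at [0.2, 0.592, 0.405] pointing down, gripper open.
Joint ranges: [-3.12, 3.12], [-0.85, 1.88], [-1.08, 1.24], [-1.95, 2.15], [-1.57, 1.53], [-3.14, 3.14]. Speed limits (rad/s): [2.57, 2.57, 3.14, 3.14, 3.14, 3.14].

### API

Orientations are given as a unit quaternion [x, y, z, w].
In Python, from rig import * gives the robot as it stands. The module is installed in compiled form; this text tells all that it offers.
- The arm moves only by the tool apply_moves, never from a script. Its argument "commands" is a list of rows, each an object with "slide": the shift along the world's x, y, z scaled (see below), a list of three; "twist": the turn, a rotation vector about the world's x, y, z scaled (see below), a list of three; "hand": the opening, from 0 (shut) to 1 (fully open). In form: [{"slide": [tx, ty, tz], "twist": [wx, wy, wz], "hand": hand}, ...]. A call has 1 to 10 rows; each row shifts and turns the commanded pose from where the row before left it; what a row does not reach is not made up. The controller multiplies each number of a shift by 0.04 m and each number of a turn by 0.12 rad. A row lasts 1/10 s, in which the tool goes at most 50 mm and 8.59 degrees, less where a joint would pass 70% of its speed; a pose out of reach is approached as far as the arm can. A call with a number of a shift or a turn outside -1 to 1 is refused whole. A call with a gripper value outside its range is refused whole. The fingers move at their own pace and stop on an object; the grip force is fixed at half the most. Time passes only in rows, so rows that do not move let the fingers close. It gives the time, the measured TCP pose, the force, the opening and the grip force at its end, in the units of the state.
- state(): the state, without advancing time (a new reading comes with each control period).
- camera(name): name is "side" or "top"; returns a dict with "img" (480x640x3 uint8, red, green, blue), "vertical_fov" (degrees; the focal length in pixels is half the picture's height over the tangent of half this angle, whatever the lens; pixels are square), "cx", "cy" (the principal point, pixels), "xyz" and "attitude" of the camera in the world. Camera axes: x right, y down, z forward; pixel columns grow to the right and rows downward; lengths in m; the calibration is good to about 2 mm. A picture is of the moment at which its call begins. There is no depth.
- close_job(): hands the job in; it is judged then, once.
The state is a dict: "time_s": time; "joints": joint angles; "joint_vel": joint speeds; "tau": joint torques, N m; "tool_pos": TCP position; "orientation": TCP orientation; "ft_force": force on the tool from outside, world axes, zero at the start; "torque": the same for the moment, N m; "grip_width": finger opening in m; "gripper_force": force on a finger pad.
Only numpy, scipy, OpenCV 4.12 (cv2) and the standard library are available. Lean on these libraries where they do the work, as an engineer would, in place of code of your own. Each camera call takes 0.05 s, during which the arm holds its last target. There are 200 camera calls.

## Working session

There is one attempt and no reset: what is moved stays moved. The work goes in short steps, Python scripts to look and compute and a tool call to move; the robot and the scene stay as the last step left them, time stands still between calls to the robot, and variables do not carry over. Pictures are saved under pics/ and viewed, at most 10 in all, crops included, and the job is handed in when it is done.

Besides the shell and the picture viewer there is one more tool, called after "Emit:" as name(argument=value, ...) on one line, values as JSON. apply_moves: Moves the arm, as the interface text tells. Its arguments: {"type":"object","properties":{"commands":{"type":"array"}},"required":["commands"]}

```bash
mkdir -p pics; cat > h.py <<'E'
from rig import *
import numpy as np, cv2
from scipy.spatial.transform import Rotation as R
def snap(n,f):
    c=camera(n); cv2.imwrite('pics/'+f,cv2.cvtColor(c['img'],cv2.COLOR_RGB2BGR)); return c
def cal(c):
    f=240/np.tan(np.radians(c['vertical_fov'])/2)
    a=np.array(c['attitude']); M=R.from_quat(a).as_matrix() if a.size==4 else a.reshape(3,3)
    return f,M,np.array(c['xyz'])
def ray(c,u,v,z):
    f,M,p=cal(c); d=M@np.array([(u-c['cx'])/f,(v-c['cy'])/f,1]); return p+d*(z-p[2])/d[2]
def proj(c,P):
    f,M,p=cal(c); q=M.T@(np.array(P)-p); return c['cx']+f*q[0]/q[2],c['cy']+f*q[1]/q[2]
E
python3 - <<'E'
from h import *
import pickle
d={}
for n in('top','side'):
    d[n]=snap(n,n+'0.png'); c=d[n]; print(n,c['vertical_fov'],c['cx'],c['cy'],c['xyz'],c['attitude'])
pickle.dump(d,open('cams.pkl','wb'))
print(state())
E
```

```text
top 46.835197233628065 319.2915855488351 234.10230836465325 [ 0.43401007 -0.15747088  0.92121254] [-0.70066188  0.70895384 -0.05635575  0.0572836 ]
side 44.78312360858555 316.7357800689075 231.08972059748652 [ 0.13189962 -0.83770694  0.5108055 ] [ 0.82065408 -0.23945292  0.15454847 -0.49528168]
{'time_s': 0.1, 'joints': array([ 1.14158335e+00,  2.77103880e-01, -2.77754344e-02,  1.26800137e+00,
        8.63838556e-06,  1.46741044e+00]), 'joint_vel': array([ 0.0001618 , -0.00097115,  0.00410764,  0.00215792,  0.00021095,
        0.00017606]), 'tau': array([ 2.12111843e-06, -4.46707892e+01,  2.96128142e+01,  8.49447999e-03,
       -1.34605070e-04, -2.09133724e-07]), 'tool_pos': array([0.19990631, 0.59178517, 0.40362706]), 'orientation': array([ 1.62193775e-01,  9.86758376e-01, -1.00430655e-03, -2.78429913e-04]), 'ft_force': array([0.08297796, 0.72531686, 0.74779343]), 'torque': array([0.01199488, 0.04620513, 0.0097364 ]), 'gripper_force': 0.0, 'grip_width': 0.08563279533936413}
```

View pics/top0.png

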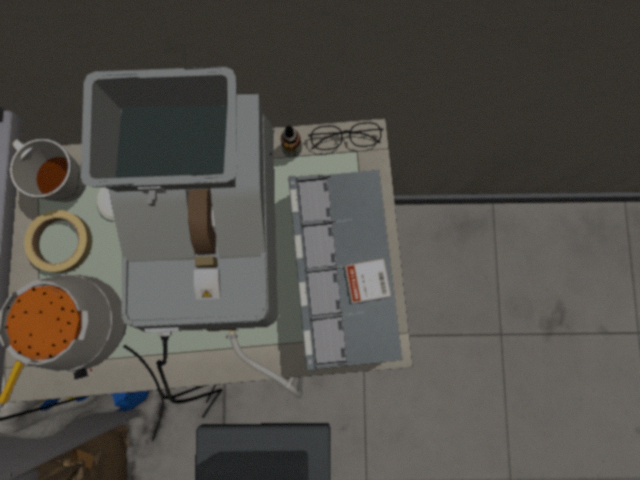

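View pics/side0.png

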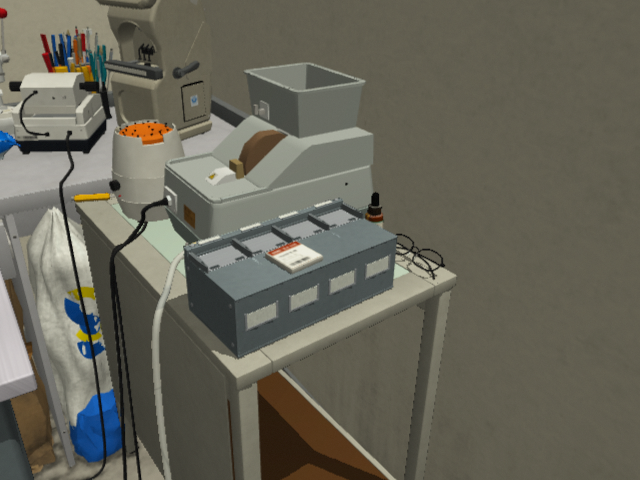

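The top view shows the rack (corners about (291,178), (380,171), (402,360), (308,369)) and the packet near (368,281). The side view shows the same scene: landing facing the camera, machine behind.

```bash
python3 - <<'E'
from h import *
import pickle
d=pickle.load(open('cams.pkl','rb')); c=d['top']
im=c['img'][160:380,270:420]
cv2.imwrite('pics/crop.png',cv2.cvtColor(cv2.resize(im,None,fx=2.7,fy=2.7,interpolation=cv2.INTER_CUBIC),cv2.COLOR_RGB2BGR))
for q in[(291,178),(380,171),(402,360),(308,369)]: print(ray(c,*q,.096).round(4))
hsv=cv2.cvtColor(c['img'],cv2.COLOR_RGB2HSV)
print(c['img'][281,375],c['img'][230,362])
g=c['img'].astype(int)
m=((g.min(2)>150)|((g[...,0]-g[...,2])>60)).astype(np.uint8); m[:,:342]=0;m[:,396:]=0;m[:250]=0;m[310:]=0
m=cv2.morphologyEx(m,cv2.MORPH_CLOSE,np.ones((5,5)))
k=max(cv2.findContours(m,0,1)[0],key=cv2.contourArea)
r=cv2.minAreaRect(k);print(r)
b=np.array([ray(c,*q,.105) for q in cv2.boxPoints(r)]);print(b.round(4),b.mean(0),np.linalg.norm(np.diff(b,axis=0),axis=1))
E
```

```text
[ 0.6556 -0.1148  0.096 ]
[ 0.665  -0.2516  0.096 ]
[ 0.381  -0.2753  0.096 ]
[ 0.3698 -0.1385  0.096 ]
[158 158 159] [90 94 96]
((367.6174621582031, 280.332275390625), (34.69913101196289, 35.857704162597656), 79.99201965332031)
[[ 0.5177 -0.1975  0.105 ]
 [ 0.5263 -0.2499  0.105 ]
 [ 0.4759 -0.2573  0.105 ]
 [ 0.4674 -0.2053  0.105 ]] [ 0.49681723 -0.22750296  0.105     ] [0.05315956 0.0509856  0.05263502]
```

View pics/crop.png

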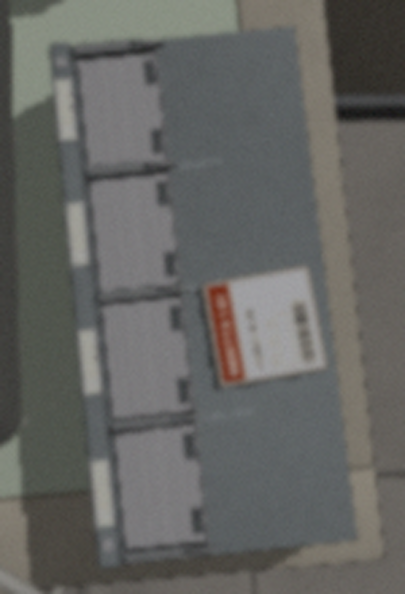

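```bash
python3 - <<'E'
from h import *
import pickle
d=pickle.load(open('cams.pkl','rb')); c=d['top']
def Q(x,y,z): return ray(c,270+x/2.7,160+y/2.7,z)
A=Q(297,28,.096);B=Q(355,540,.096);C=Q(52,45,.110);D=Q(103,565,.110)
for p in(A,B,C,D):print(p.round(4))
print(np.linalg.norm(A-B),np.linalg.norm(C-D),np.linalg.norm((A-C)[:2]),np.linalg.norm((B-D)[:2]))
a=(A+C-B-D)/2; th=np.arctan2(a[1],a[0]); o=(A+B+C+D)/4
print('deck',o.round(4),'yaw',th, [np.arctan2(*(v[1::-1])) for v in(A-B,C-D)])
Rm=np.array([[np.cos(th),-np.sin(th)],[np.sin(th),np.cos(th)]])
# hinge line check + fins
for q in[(160,47),(180,168),(189,293),(201,418),(207,545)]:print('near edge',Rm.T@(Q(*q,.096)-o)[:2])
P=np.array([Q(*q,.105) for q in[(204,283),(307,267),(327,367),(222,386)]]);pc=P.mean(0)
print('packet deck',Rm.T@(pc-o)[:2],pc,'sides',np.linalg.norm(np.diff(P,axis=0),axis=1),'yaw rel',[np.arctan2(*((Rm.T@v[:2])[::-1])) for v in(P[0]-P[1],P[3]-P[2],P[1]-P[2],P[0]-P[3])])
for i,x in enumerate((-.105,-.035,.035,.105)):print(i+1,'probe',(o[:2]+Rm@[x,.042]).round(4))
s=d['side']
print('side proj corners',[np.round(proj(s,[*(o[:2]+Rm@[x,-.07]),.096])) for x in(-.144,.144)])
E
```

```text
[ 0.666  -0.2516  0.096 ]
[ 0.381  -0.2746  0.096 ]
[ 0.654  -0.1129  0.11  ]
[ 0.3705 -0.139   0.11  ]
0.28597005005638587 0.2846623248753391 0.13925584875051417 0.13595047077437392
deck [ 0.5179 -0.1945  0.103 ] yaw 0.08610038057995238 [np.float64(0.08031167194506686), np.float64(0.09191568256606829)]
near edge [0.13926882 0.00909785]
near edge [0.06863212 0.00495552]
near edge [-0.00177741  0.00720827]
near edge [-0.07047989  0.00777185]
near edge [-0.13811562  0.01164784]
packet deck [-0.02434028 -0.03177756] [ 0.49636993 -0.22826924  0.105     ] sides [0.05724111 0.05546358 0.05798224] yaw rel [np.float64(1.6274382716791311), np.float64(1.6505550719013247), np.float64(0.08057970587960828), np.float64(0.06724086093171634)]
1 probe [ 0.4097 -0.1617]
2 probe [ 0.4794 -0.1557]
3 probe [ 0.5491 -0.1497]
4 probe [ 0.6189 -0.1436]
side proj corners [array([233., 301.]), array([397., 236.])]
```

Emit:
apply_moves(commands=[{"slide": [0,0,1],"twist": [0,0,0],"hand": 0},{"slide": [0,0,1],"twist": [0,0,0],"hand": 0},{"slide": [0,0,1],"twist": [0,0,0],"hand": 0},{"slide": [0.5,-0.9,0],"twist": [0,0,-0.5],"hand": 0},{"slide": [0.5,-0.9,0],"twist": [0,0,-0.5],"hand": 0},{"slide": [0.5,-0.9,0],"twist": [0,0,-0.5],"hand": 0},{"slide": [0.5,-0.9,0],"twist": [0,0,-0.5],"hand": 0},{"slide": [0.5,-0.9,0],"twist": [0,0,-0.5],"hand": 0},{"slide": [0.5,-0.9,0],"twist": [0,0,-0.5],"hand": 0},{"slide": [0.5,-0.9,0],"twist": [0,0,-0.5],"hand": 0}])

```text
time_s: 1.1
tool_pos: [0.3404, 0.3385, 0.5243]
orientation: [0.365, 0.931, -0.0, -0.0]
ft_force: [0.2, 0.1, 0.2]
grip_width: -0.0
gripper_force: 0.0
```

Emit:
apply_moves(commands=[{"slide": [0.2,-0.9,0],"twist": [0,0,-0.5],"hand": 0},{"slide": [0.2,-0.9,0],"twist": [0,0,-0.5],"hand": 0},{"slide": [0.2,-0.9,0],"twist": [0,0,-0.5],"hand": 0},{"slide": [0.2,-0.9,0],"twist": [0,0,-0.5],"hand": 0},{"slide": [0.2,-0.9,0],"twist": [0,0,-0.5],"hand": 0},{"slide": [0.2,-0.9,0],"twist": [0,0,-0.5],"hand": 0},{"slide": [0.2,-0.9,0],"twist": [0,0,-0.5],"hand": 0},{"slide": [0.2,-0.9,0],"twist": [0,0,-0.5],"hand": 0},{"slide": [0.2,-0.9,0],"twist": [0,0,-0.5],"hand": 0},{"slide": [0.2,-0.9,0],"twist": [0,0,-0.5],"hand": 0}])

```text
time_s: 2.1
tool_pos: [0.4198, -0.0214, 0.5244]
orientation: [0.624, 0.781, -0.0, -0.0]
ft_force: [1.3, 0.5, 0.5]
grip_width: -0.0
gripper_force: 0.0
```

Emit:
apply_moves(commands=[{"slide": [-0.1,-0.9,0],"twist": [0,0,-0.4],"hand": 0},{"slide": [-0.1,-0.9,0],"twist": [0,0,-0.4],"hand": 0},{"slide": [-0.1,-0.9,0],"twist": [0,0,-0.35],"hand": 0},{"slide": [0,-0.9,0],"twist": [0,0,0],"hand": 0},{"slide": [0,0,-1],"twist": [0,0,0],"hand": 0},{"slide": [0,0,-1],"twist": [0,0,0],"hand": 0},{"slide": [0,0,-1],"twist": [0,0,0],"hand": 0},{"slide": [0,0,-1],"twist": [0,0,0],"hand": 0},{"slide": [0,0,-1],"twist": [0,0,0],"hand": 0},{"slide": [0,0,0],"twist": [0,0,0],"hand": 0}])

```text
time_s: 3.1
tool_pos: [0.4048, -0.1621, 0.3191]
orientation: [0.676, 0.737, -0.001, -0.006]
ft_force: [-1.6, 0.5, 0.0]
grip_width: 0.0003
gripper_force: 0.0
```

```bash
python3 - <<'E'
from h import *
s=state();print(s['tool_pos'],s['joints'],s['ft_force'])
a=snap('top','t1.png')['img'];b=snap('side','s1.png')['img']
cv2.imwrite('pics/both1.png',cv2.cvtColor(np.hstack([a[130:400,220:460],b[130:400,140:460]]),cv2.COLOR_RGB2BGR))
E
```

```text
[ 0.40477087 -0.16205856  0.31911798] [-5.29289055e-01  1.06403552e-02 -5.27410267e-01  1.04579751e+00
 -5.64400264e-05  9.54683872e-01] [-1.63662968  0.49215727  0.00343657]
```

View pics/both1.png

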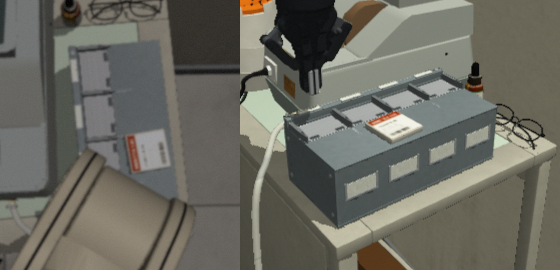

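The picture shows the shut fingers above flap 1 (about (312,85) in the crop), clear of the rail and the machine.

Emit:
apply_moves(commands=[{"slide": [0.12,-0.1,-0.5],"twist": [0,0,0],"hand": 0},{"slide": [0,0,-0.5],"twist": [0,0,0],"hand": 0},{"slide": [0,0,-0.2],"twist": [0,0,0],"hand": 0},{"slide": [0,0,0],"twist": [0,0,0],"hand": 0}])

```text
time_s: 3.6
tool_pos: [0.4133, -0.1681, 0.2776]
orientation: [0.676, 0.737, 0.0, 0.0]
ft_force: [-1.4, 1.0, -0.2]
grip_width: -0.0001
gripper_force: 0.0
```

Emit:
apply_moves(commands=[{"slide": [0,0,-0.05],"twist": [0,0,0],"hand": 0},{"slide": [0,0,-0.05],"twist": [0,0,0],"hand": 0}])

```text
time_s: 3.8
tool_pos: [0.4136, -0.1683, 0.2741]
orientation: [0.676, 0.737, 0.0, 0.001]
ft_force: [-0.4, 0.1, -0.5]
grip_width: 0.0001
gripper_force: 0.0
```

Emit:
apply_moves(commands=[{"slide": [0,0,-0.05],"twist": [0,0,0],"hand": 0},{"slide": [0,0,0],"twist": [0,0,0],"hand": 0}])

```text
time_s: 4.0
tool_pos: [0.4129, -0.1679, 0.2709]
orientation: [0.676, 0.737, 0.0, 0.0]
ft_force: [-0.1, -0.1, -0.1]
grip_width: -0.0
gripper_force: 0.0
```

Emit:
apply_moves(commands=[{"slide": [0,0,-0.1],"twist": [0,0,0],"hand": 0},{"slide": [0,0,0],"twist": [0,0,0],"hand": 0}])

```text
time_s: 4.2
tool_pos: [0.4132, -0.1681, 0.2672]
orientation: [0.676, 0.737, 0.0, 0.001]
ft_force: [-1.1, 0.0, 3.1]
grip_width: -0.0003
gripper_force: 1.4
```

Emit:
apply_moves(commands=[{"slide": [0,0,-0.08],"twist": [0,0,0],"hand": 0},{"slide": [0,0,0],"twist": [0,0,0],"hand": 0}])

```text
time_s: 4.4
tool_pos: [0.4134, -0.1682, 0.2667]
orientation: [0.676, 0.737, 0.0, 0.001]
ft_force: [-7.3, 4.3, 25.0]
grip_width: 0.0001
gripper_force: 12.5
```

Emit:
apply_moves(commands=[{"slide": [0,0,-0.05],"twist": [0,0,0],"hand": 0},{"slide": [0,0,0],"twist": [0,0,0],"hand": 0}])

```text
time_s: 4.6
tool_pos: [0.4135, -0.1682, 0.2664]
orientation: [0.676, 0.737, -0.0, 0.001]
ft_force: [-11.3, 7.4, 39.2]
grip_width: 0.0001
gripper_force: 19.4
```

Flap 1 is full (it stopped about 2.5 mm down at 39 N). On to flap 2.

Emit:
apply_moves(commands=[{"slide": [0,0,0.8],"twist": [0,0,0],"hand": 0},{"slide": [0.84,0.1,0],"twist": [0,0,0],"hand": 0},{"slide": [0.84,0.1,0],"twist": [0,0,0],"hand": 0},{"slide": [0,0,-0.3],"twist": [0,0,0],"hand": 0},{"slide": [0,0,-0.2],"twist": [0,0,0],"hand": 0},{"slide": [0,0,-0.1],"twist": [0,0,0],"hand": 0},{"slide": [0,0,0],"twist": [0,0,0],"hand": 0}])

```text
time_s: 5.3
tool_pos: [0.4785, -0.1595, 0.268]
orientation: [0.676, 0.737, -0.001, -0.002]
ft_force: [-0.6, 0.0, 0.5]
grip_width: -0.0003
gripper_force: 0.0
```

Emit:
apply_moves(commands=[{"slide": [0,0,-0.1],"twist": [0,0,0],"hand": 0},{"slide": [0,0,0],"twist": [0,0,0],"hand": 0}])

```text
time_s: 5.5
tool_pos: [0.4795, -0.1599, 0.2652]
orientation: [0.676, 0.737, -0.0, -0.0]
ft_force: [-0.2, -0.3, -0.7]
grip_width: 0.0
gripper_force: 0.0
```

Emit:
apply_moves(commands=[{"slide": [0,0,-0.07],"twist": [0,0,0],"hand": 0},{"slide": [0,0,0],"twist": [0,0,0],"hand": 0}])

```text
time_s: 5.7
tool_pos: [0.4799, -0.1599, 0.2626]
orientation: [0.676, 0.737, -0.0, -0.0]
ft_force: [-0.4, -0.1, -0.3]
grip_width: -0.0002
gripper_force: 0.0
```

Emit:
apply_moves(commands=[{"slide": [0,0,-0.08],"twist": [0,0,0],"hand": 0},{"slide": [0,0,0],"twist": [0,0,0],"hand": 0}])

```text
time_s: 5.9
tool_pos: [0.4799, -0.1598, 0.2592]
orientation: [0.676, 0.737, -0.0, -0.0]
ft_force: [0.5, 0.9, 0.0]
grip_width: 0.0001
gripper_force: 0.0
```

Emit:
apply_moves(commands=[{"slide": [0,0,-0.08],"twist": [0,0,0],"hand": 0},{"slide": [0,0,0],"twist": [0,0,0],"hand": 0}])

```text
time_s: 6.1
tool_pos: [0.4799, -0.1598, 0.2559]
orientation: [0.676, 0.737, -0.0, -0.0]
ft_force: [1.5, 0.1, -0.8]
grip_width: -0.0001
gripper_force: 0.0
```

Emit:
apply_moves(commands=[{"slide": [0,0,-0.1],"twist": [0,0,0],"hand": 0},{"slide": [0,0,0],"twist": [0,0,0],"hand": 0}])

```text
time_s: 6.3
tool_pos: [0.4798, -0.1597, 0.2517]
orientation: [0.676, 0.737, -0.0, -0.001]
ft_force: [0.7, -0.1, -0.7]
grip_width: -0.0002
gripper_force: 0.0
```

Flap 2 gives way freely: it has sunk 17 mm with no force. I'll press it a bit deeper, then go up to align the packet.

Emit:
apply_moves(commands=[{"slide": [0,0,-0.12],"twist": [0,0,0],"hand": 0},{"slide": [0,0,-0.1],"twist": [0,0,0],"hand": 0},{"slide": [0,0,0],"twist": [0,0,0],"hand": 0}])

```text
time_s: 6.6
tool_pos: [0.4796, -0.1597, 0.2427]
orientation: [0.676, 0.737, -0.0, -0.001]
ft_force: [-0.6, -0.1, -0.5]
grip_width: -0.0003
gripper_force: 0.0
```

Emit:
apply_moves(commands=[{"slide": [0,0,1],"twist": [0,0,0],"hand": 0},{"slide": [0,0,1],"twist": [0,0,0],"hand": 0},{"slide": [0.2,-0.85,0],"twist": [0,0,0.3],"hand": 1},{"slide": [0.2,-0.85,0],"twist": [0,0,0.28],"hand": 1},{"slide": [0,0,0],"twist": [0,0,0],"hand": 1},{"slide": [0,0,0],"twist": [0,0,0],"hand": 1}])

```text
time_s: 7.2
tool_pos: [0.4959, -0.2283, 0.3233]
orientation: [0.65, 0.76, 0.0, -0.0]
ft_force: [-1.7, 0.7, -0.4]
grip_width: 0.0581
gripper_force: 0.0
```

```bash
python3 - <<'E'
from h import *
s=state();print(s['tool_pos'],s['orientation'],s['ft_force'],s['grip_width'])
b=snap('side','s2.png')['img']
cv2.imwrite('pics/s2c.png',cv2.cvtColor(cv2.resize(b[130:400,140:460],None,fx=2,fy=2),cv2.COLOR_RGB2BGR))
E
```

```text
[ 0.49593935 -0.22830467  0.32327486] [ 6.50188516e-01  7.59772782e-01  8.48241428e-05 -4.54911100e-04] [-1.6539768   0.73180089 -0.38781754] 0.05814444914941474
```

View pics/s2c.png

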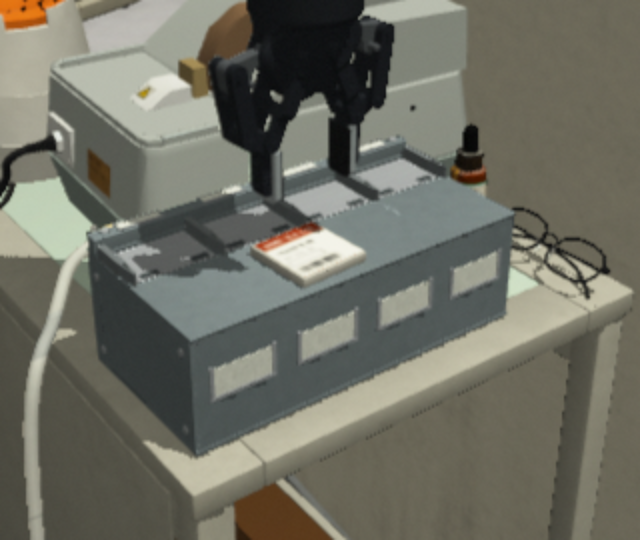

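The side view shows the fingers opening over the packet (left tip about (270,197) in the crop). The packet is undisturbed and the flaps are shut.

```bash
python3 - <<'E'
from h import *
import pickle
s=pickle.load(open('cams.pkl','rb'))['side']
a=.155;u=np.array([np.cos(a),np.sin(a)]);v=np.array([-u[1],u[0]]);p=np.array([.4959,-.2283])
for k in(-.029,-.043):
  for z in(.15,.154,.158,.162):
    x=p+k*u-.011*v; q=proj(s,[*x,z]); print(k,z,(q[0]-140)*2,(q[1]-130)*2)
E
```

```text
-0.029 0.15 280.8309039197351 209.213794366267
-0.029 0.154 280.75629225863804 203.85653064583943
-0.029 0.158 280.6813214737534 198.47348113253742
-0.029 0.162 280.6059889660029 193.06445920744846
-0.043 0.15 264.1352266613752 215.66492696281853
-0.043 0.154 264.01926684750663 210.26426032158258
-0.043 0.158 263.90274272300974 204.8373116996858
-0.043 0.162 263.7856501585676 199.3838887799442
```

Emit:
apply_moves(commands=[{"slide": [0,0,0],"twist": [0,0,0],"hand": 1},{"slide": [0,0,0],"twist": [0,0,0],"hand": 1},{"slide": [0,0,-0.5],"twist": [0,0,0],"hand": 1},{"slide": [0,0,-0.3],"twist": [0,0,0],"hand": 1},{"slide": [0,0,-0.2],"twist": [0,0,0],"hand": 1},{"slide": [0,0,0],"twist": [0,0,0],"hand": 1}])

```text
time_s: 7.85
tool_pos: [0.4953, -0.2272, 0.2819]
orientation: [0.649, 0.76, -0.0, -0.002]
ft_force: [-0.1, 0.1, 0.4]
grip_width: 0.0852
gripper_force: 0.0
```

Emit:
apply_moves(commands=[{"slide": [0,0,-0.25],"twist": [0,0,0],"hand": 1},{"slide": [0,0,-0.2],"twist": [0,0,0],"hand": 1},{"slide": [0,0,0],"twist": [0,0,0],"hand": 1}])

```text
time_s: 8.15
tool_pos: [0.4955, -0.2276, 0.2642]
orientation: [0.65, 0.76, -0.0, -0.001]
ft_force: [-0.0, -0.0, -0.0]
grip_width: 0.0852
gripper_force: 0.0
```

Emit:
apply_moves(commands=[{"slide": [0,0,0],"twist": [0,0,0],"hand": 0.5},{"slide": [0,0,0],"twist": [0,0,0],"hand": 0.5},{"slide": [0,0,0],"twist": [0,0,0],"hand": 0.5},{"slide": [0,0,0],"twist": [0,0,0],"hand": 0.5}])

```text
time_s: 8.55
tool_pos: [0.4966, -0.2282, 0.2665]
orientation: [0.65, 0.76, 0.0, 0.001]
ft_force: [0.2, -0.2, 4.2]
grip_width: 0.0559
gripper_force: 64.0
```

Emit:
apply_moves(commands=[{"slide": [0,0,0.1],"twist": [0,0,0],"hand": 0.5},{"slide": [0,0,0.03],"twist": [0,0,0],"hand": 0.5},{"slide": [-0.15,-0.01,0],"twist": [0,0,-0.3],"hand": 0.5},{"slide": [-0.14,-0.01,0],"twist": [0,0,-0.28],"hand": 0.5},{"slide": [0,0,0],"twist": [0,0,0],"hand": 0.5},{"slide": [0,0,0],"twist": [0,0,0],"hand": 0.5}])

```text
time_s: 9.15
tool_pos: [0.484, -0.2286, 0.2705]
orientation: [0.676, 0.737, -0.0, -0.0]
ft_force: [0.6, 0.8, -1.6]
grip_width: 0.0559
gripper_force: 63.7
```

```bash
python3 - <<'E'
from h import *
s=state();print(s['tool_pos'],s['orientation'],s['ft_force'],s['grip_width'])
b=snap('side','s3.png')['img']
cv2.imwrite('pics/s3c.png',cv2.cvtColor(cv2.resize(b[180:330,180:400],None,fx=3,fy=3),cv2.COLOR_RGB2BGR))
E
```

```text
[ 0.48401169 -0.22862474  0.27048399] [ 6.75824989e-01  7.37062089e-01 -6.80829439e-06 -2.46484580e-04] [ 0.60652656  0.83728733 -1.60989712] 0.055888991820782906
```

View pics/s3c.png

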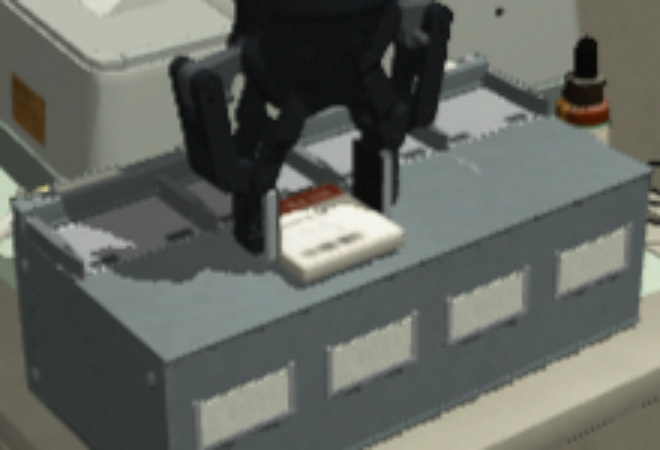

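The packet is held by both fingers and lifted a few mm above the landing. I'll set it down in line with mouth 2, release it and go behind it.

Emit:
apply_moves(commands=[{"slide": [0,0,-0.08],"twist": [0,0,0],"hand": 0.5},{"slide": [0,0,0],"twist": [0,0,0],"hand": 0.5},{"slide": [0,0,0],"twist": [0,0,0],"hand": 1},{"slide": [0,0,0],"twist": [0,0,0],"hand": 1},{"slide": [0,0,0],"twist": [0,0,0],"hand": 1},{"slide": [0,0,0.5],"twist": [0,0,0],"hand": 1},{"slide": [0,0,0.5],"twist": [0,0,0],"hand": 1},{"slide": [0.07,-0.9,0],"twist": [0,0,0],"hand": 0.35},{"slide": [0.06,-0.7,0],"twist": [0,0,0],"hand": 0.35},{"slide": [0,0,0],"twist": [0,0,0],"hand": 0.35}])

```text
time_s: 10.2
tool_pos: [0.4905, -0.2957, 0.3085]
orientation: [0.677, 0.736, -0.0, 0.002]
ft_force: [1.6, -0.5, 0.9]
grip_width: 0.044
gripper_force: 0.0
```

Emit:
apply_moves(commands=[{"slide": [0,0,0],"twist": [0,0,0],"hand": 0.35},{"slide": [0,0,0],"twist": [0,0,0],"hand": 0.35}])

```text
time_s: 10.4
tool_pos: [0.4893, -0.2919, 0.3072]
orientation: [0.676, 0.737, 0.0, -0.001]
ft_force: [-0.1, -0.0, 0.1]
grip_width: 0.0299
gripper_force: 0.0
```

```bash
python3 - <<'E'
from h import *
s=state();print(s['tool_pos'],s['orientation'],s['ft_force'],s['grip_width'])
b=snap('side','s4.png')['img'];a=snap('top','t4.png')['img']
cv2.imwrite('pics/s4c.png',cv2.cvtColor(np.hstack([cv2.resize(x,None,fx=2,fy=2) for x in(b[150:330,190:400],a[170:350,270:440])]),cv2.COLOR_RGB2BGR))
E
```

```text
[ 0.48932482 -0.29194017  0.30718338] [ 6.75558487e-01  7.37306065e-01  9.35567779e-05 -6.98277975e-04] [-0.07633057 -0.00305049  0.05558812] 0.029918608151523984
```

View pics/s4c.png

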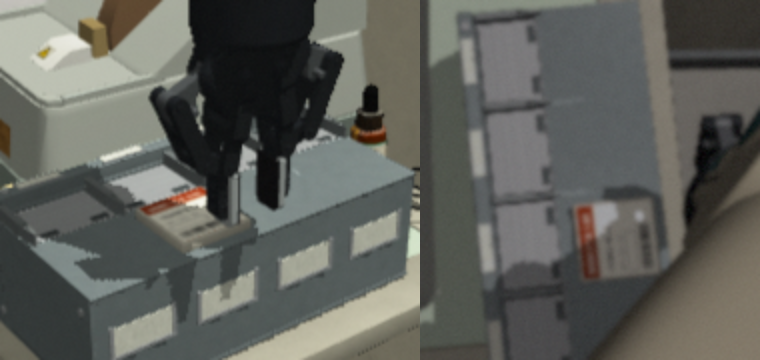

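The packet sits in line with mouth 2 (top view: its leading edge spans rows 207–279, between fins at about 197 and 290). I'll lower behind it and push.

Emit:
apply_moves(commands=[{"slide": [0.03,0,-0.5],"twist": [0,0,0],"hand": 0.35},{"slide": [0,0,-0.42],"twist": [0,0,0],"hand": 0.35},{"slide": [0,0,0],"twist": [0,0,0],"hand": 0.35},{"slide": [0,0,0],"twist": [0,0,0],"hand": 0.35}])

```text
time_s: 10.9
tool_pos: [0.4907, -0.292, 0.2706]
orientation: [0.675, 0.737, -0.0, -0.001]
ft_force: [0.1, -0.3, -0.2]
grip_width: 0.0302
gripper_force: 0.0
```

Emit:
apply_moves(commands=[{"slide": [-0.02,0.25,0],"twist": [0,0,0],"hand": 0.35},{"slide": [-0.02,0.25,0],"twist": [0,0,0],"hand": 0.35},{"slide": [-0.02,0.25,0],"twist": [0,0,0],"hand": 0.35},{"slide": [-0.02,0.25,0],"twist": [0,0,0],"hand": 0.35}])

```text
time_s: 11.3
tool_pos: [0.4879, -0.252, 0.2716]
orientation: [0.676, 0.737, -0.0, 0.001]
ft_force: [0.6, -1.4, 1.3]
grip_width: 0.03
gripper_force: 0.7
```

Emit:
apply_moves(commands=[{"slide": [-0.02,0.2,0],"twist": [0,0,0],"hand": 0.35},{"slide": [-0.02,0.2,0],"twist": [0,0,0],"hand": 0.35}])

```text
time_s: 11.5
tool_pos: [0.4862, -0.236, 0.2711]
orientation: [0.676, 0.737, -0.0, 0.001]
ft_force: [0.0, -0.3, 0.0]
grip_width: 0.0301
gripper_force: 0.8
```

Emit:
apply_moves(commands=[{"slide": [-0.02,0.2,0],"twist": [0,0,0],"hand": 0.35},{"slide": [-0.02,0.2,0],"twist": [0,0,0],"hand": 0.35}])

```text
time_s: 11.7
tool_pos: [0.4847, -0.2203, 0.271]
orientation: [0.676, 0.737, -0.0, 0.001]
ft_force: [0.6, -1.7, 1.8]
grip_width: 0.03
gripper_force: 1.1
```

```bash
python3 - <<'E'
from h import *
s=state();print(s['tool_pos'],s['ft_force'])
b=snap('side','s5.png')['img'];a=snap('top','t5.png')['img']
cv2.imwrite('pics/s5c.png',cv2.cvtColor(np.hstack([cv2.resize(x,None,fx=2,fy=2) for x in(b[150:330,190:400],a[170:350,270:440])]),cv2.COLOR_RGB2BGR))
E
```

```text
[ 0.48469927 -0.22033509  0.27104479] [ 0.59293978 -1.70125163  1.77366619]
```

View pics/s5c.png

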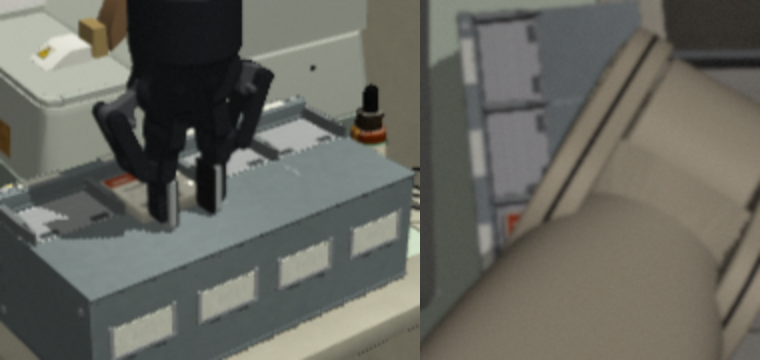

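The packet has gone between the fins over flap 2, with its red end near the rail (about (120,180) left, (512,220) right). I'll push on gently.

Emit:
apply_moves(commands=[{"slide": [-0.01,0.1,0],"twist": [0,0,0],"hand": 0.35},{"slide": [-0.01,0.1,0],"twist": [0,0,0],"hand": 0.35}])

```text
time_s: 12.0
tool_pos: [0.4833, -0.2123, 0.2702]
orientation: [0.676, 0.737, 0.0, -0.001]
ft_force: [0.6, 0.6, -0.6]
grip_width: 0.0299
gripper_force: 0.0
```

Emit:
apply_moves(commands=[{"slide": [-0.01,0.1,0],"twist": [0,0,0],"hand": 0.35},{"slide": [0,0,0],"twist": [0,0,0],"hand": 0.35}])

```text
time_s: 12.2
tool_pos: [0.483, -0.2081, 0.2704]
orientation: [0.676, 0.737, 0.0, -0.001]
ft_force: [0.4, 0.8, 0.2]
grip_width: 0.0301
gripper_force: 0.0
```

Emit:
apply_moves(commands=[{"slide": [0,-0.3,0.1],"twist": [0,0,0],"hand": 0.35},{"slide": [0,-0.5,0.8],"twist": [0,0,0],"hand": 0.35},{"slide": [0,-0.8,0.8],"twist": [0,0,0],"hand": 0.35},{"slide": [0,-0.8,0.8],"twist": [0,0,0],"hand": 0.35},{"slide": [0,-0.8,0.8],"twist": [0,0,0],"hand": 0.35},{"slide": [0,-0.8,0.8],"twist": [0,0,0],"hand": 0.35},{"slide": [0,-0.8,0.5],"twist": [0,0,0],"hand": 0.35},{"slide": [0,0,0],"twist": [0,0,0],"hand": 0.35}])

```text
time_s: 13.0
tool_pos: [0.4834, -0.4059, 0.4591]
orientation: [0.677, 0.736, -0.001, 0.005]
ft_force: [-0.2, -0.1, 0.7]
grip_width: 0.0298
gripper_force: 0.0
```

```bash
python3 - <<'E'
from h import *
s=state();print(s['tool_pos'],s['ft_force'])
b=snap('side','s6.png')['img'];a=snap('top','t6.png')['img']
cv2.imwrite('pics/s6c.png',cv2.cvtColor(np.hstack([cv2.resize(x,None,fx=2,fy=2) for x in(b[150:400,180:400],a[130:380,270:440])]),cv2.COLOR_RGB2BGR))
E
```

```text
[ 0.48342216 -0.40587896  0.45911081] [-0.24745484 -0.11507769  0.72927079]
```

View pics/s6c.png

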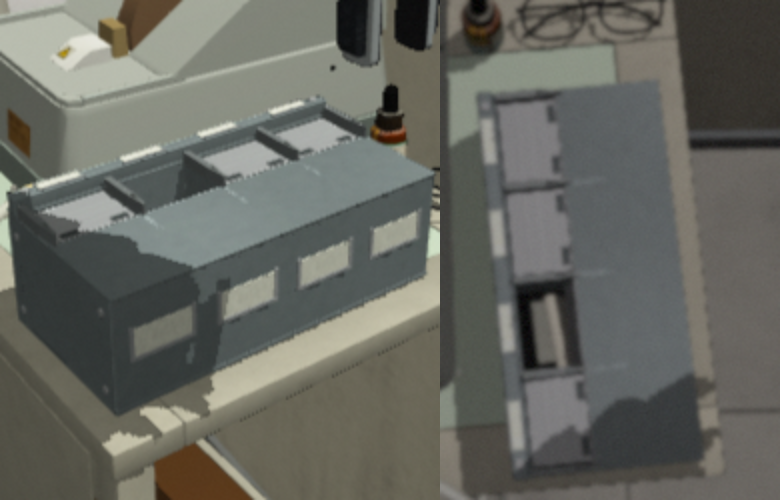

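Packet 2 mouth shows open: the packet is standing on edge inside with the flap held down. I'll check numerically whether it is still moving.

Emit:
apply_moves(commands=[{"slide": [0,-0.3,0],"twist": [0,0,0],"hand": 0},{"slide": [0,0,0],"twist": [0,0,0],"hand": 0},{"slide": [0,0,0],"twist": [0,0,0],"hand": 0},{"slide": [0,0,0],"twist": [0,0,0],"hand": 0},{"slide": [0,0,0],"twist": [0,0,0],"hand": 0}])

```text
time_s: 13.6
tool_pos: [0.4833, -0.4121, 0.4545]
orientation: [0.675, 0.737, 0.0, -0.0]
ft_force: [0.0, 0.5, -0.0]
grip_width: 0.0002
gripper_force: 0.0
```

```bash
python3 - <<'E'
from h import *
a=snap('top','t7.png')['img'].astype(int);b=cv2.imread('pics/t6.png')[...,::-1].astype(int)
# mouth2 region in top: crop(515-580,285-370)/2 -> u 270+(75..140)/2, v 130+142..185
r=(slice(272,318),slice(307,342))
print('diff',abs(a-b)[r].mean())
for v in(280,288,296,304,312): print(v,a[v,302:345,:].mean(1).astype(int).tolist())
s=snap('side','s7.png')['img'].astype(int); b=cv2.imread('pics/s6.png')[...,::-1].astype(int)
print('side diff',abs(s-b)[225:260,245:292].mean())
E
```

```text
diff 2.2422360248447206
280 [102, 103, 99, 91, 82, 70, 45, 22, 11, 9, 11, 11, 17, 25, 43, 49, 53, 55, 61, 77, 95, 118, 129, 134, 127, 104, 73, 54, 45, 40, 37, 40, 41, 40, 49, 65, 89, 96, 98, 99, 98, 99, 99]
288 [158, 157, 147, 128, 104, 79, 64, 41, 19, 12, 9, 14, 18, 38, 67, 87, 94, 99, 99, 98, 100, 101, 113, 123, 132, 132, 120, 94, 67, 48, 42, 44, 41, 44, 44, 55, 70, 90, 99, 100, 99, 101, 98]
296 [159, 158, 158, 149, 132, 107, 84, 62, 36, 17, 15, 5, 10, 16, 40, 69, 90, 98, 98, 100, 95, 94, 95, 102, 117, 129, 133, 125, 110, 76, 55, 46, 41, 38, 41, 44, 53, 75, 93, 99, 100, 100, 100]
304 [149, 152, 153, 151, 137, 117, 92, 81, 60, 28, 17, 8, 11, 9, 23, 39, 69, 91, 99, 98, 100, 99, 98, 97, 103, 108, 121, 128, 126, 114, 83, 57, 43, 40, 39, 41, 46, 59, 79, 96, 100, 102, 101]
312 [91, 95, 97, 100, 99, 94, 88, 82, 76, 53, 30, 12, 13, 6, 20, 20, 25, 37, 43, 44, 41, 38, 31, 30, 32, 51, 79, 105, 119, 120, 109, 83, 67, 53, 55, 51, 55, 54, 59, 76, 91, 99, 100]
side diff 1.2772036474164135
```

```bash
python3 - <<'E'
import cv2,numpy as np
a=cv2.imread('pics/t7.png')[265:325,297:352];s=cv2.imread('pics/s7.png')[215:265,235:300]
a=cv2.resize(a,(440,480),interpolation=cv2.INTER_CUBIC);s=cv2.resize(s,(350,270),interpolation=cv2.INTER_CUBIC)
s=np.vstack([s,np.zeros((210,350,3),np.uint8)])
o=np.hstack([a,s]);o=np.clip(o.astype(float)*1.5,0,255).astype(np.uint8)
cv2.imwrite('pics/z.png',o)
E
```

```text
(no output)
```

View pics/z.png

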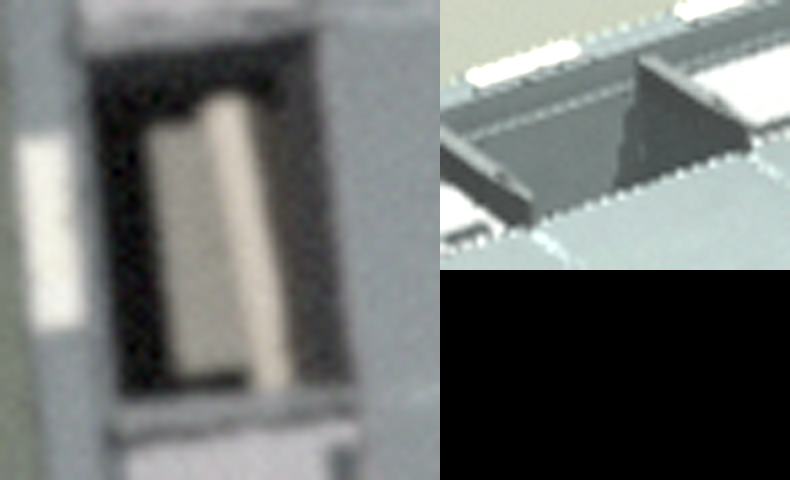

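The zoom shows the packet standing on the pocket floor. Its beige top edge runs (205,95)–(270,390) and leans towards the landing, so it holds flap 2 down. It needs a nudge towards −y to drop under the landing; I'll work out where from the top edge.

```bash
python3 - <<'E'
from h import *
import pickle
c=pickle.load(open('cams.pkl','rb'))['top']
o=np.array([.5179,-.1945]);th=.0861;Rm=np.array([[np.cos(th),-np.sin(th)],[np.sin(th),np.cos(th)]])
D=lambda x,y,z:(Rm.T@(ray(c,297+x/8,265+y/8,z)[:2]-o)*1000).round(1)
for z in(.055,.065,.075):
  print(z,[D(*q,z) for q in[(203,95),(240,95),(250,390),(292,390)]])
print('face bottom @.01',D(150,130,.01),D(178,375,.01))
print('mouth corners',[D(*q,.096) for q in[(90,60),(315,35),(118,395),(350,385)]])
print('tool targets for deck(-.036,y):',[(y,(o+Rm@[-.036,y]).round(4)) for y in(.0435,.030)])
print('machine edge',[D((268-297)*8,(300-265)*8,z) for z in(.12,.2)])
E
```

```text
0.055 [array([-8.2, 34.1]), array([-8.9, 26.9]), array([-65.9,  30.7]), array([-66.7,  22.6])]
0.065 [array([-9.1, 34.3]), array([-9.8, 27.1]), array([-66.1,  30.9]), array([-66.9,  22.9])]
0.075 [array([-9.9, 34.4]), array([-10.6,  27.3]), array([-66.3,  31. ]), array([-67. ,  23.1])]
face bottom @.01 [-10.6  45.2] [-60.7  44.3]
mouth corners [array([-3.1, 54.9]), array([-2.5, 12.7]), array([-65.2,  55.6]), array([-67.5,  12.9])]
tool targets for deck(-.036,y): [(0.0435, array([ 0.4783, -0.1543])), (0.03, array([ 0.4795, -0.1677]))]
machine edge [array([-39.1, 115.9]), array([-43.2, 108.8])]
```

Emit:
apply_moves(commands=[{"slide": [-0.02,0.92,0],"twist": [0,0,0],"hand": 0},{"slide": [-0.02,0.92,0],"twist": [0,0,0],"hand": 0},{"slide": [-0.02,0.92,0],"twist": [0,0,0],"hand": 0},{"slide": [-0.02,0.92,0],"twist": [0,0,0],"hand": 0},{"slide": [-0.02,0.92,0],"twist": [0,0,0],"hand": 0},{"slide": [-0.02,0.92,0],"twist": [0,0,0],"hand": 0},{"slide": [-0.02,0.92,0],"twist": [0,0,0],"hand": 0},{"slide": [0,0,-0.8],"twist": [0,0,0],"hand": 0},{"slide": [0,0,-0.8],"twist": [0,0,0],"hand": 0},{"slide": [0,0,0],"twist": [0,0,0],"hand": 0}])

```text
time_s: 14.7
tool_pos: [0.4756, -0.1536, 0.3866]
orientation: [0.675, 0.738, -0.001, -0.004]
ft_force: [-0.6, 0.5, -1.0]
grip_width: 0.0001
gripper_force: 0.0
```

Emit:
apply_moves(commands=[{"slide": [0,0,-0.8],"twist": [0,0,0],"hand": 0},{"slide": [0,0,-0.8],"twist": [0,0,0],"hand": 0},{"slide": [0,0,0],"twist": [0,0,0],"hand": 0},{"slide": [0,0,0],"twist": [0,0,0],"hand": 0}])

```text
time_s: 15.1
tool_pos: [0.4779, -0.1554, 0.3278]
orientation: [0.676, 0.737, 0.0, 0.0]
ft_force: [-0.3, -0.4, -0.0]
grip_width: -0.0003
gripper_force: 0.0
```

Emit:
apply_moves(commands=[{"slide": [0,0.06,-0.7],"twist": [0,0,0],"hand": 0},{"slide": [0,0,-0.4],"twist": [0,0,0],"hand": 0},{"slide": [0,0,0],"twist": [0,0,0],"hand": 0},{"slide": [0,0,0],"twist": [0,0,0],"hand": 0}])

```text
time_s: 15.5
tool_pos: [0.4787, -0.1532, 0.2848]
orientation: [0.676, 0.737, 0.0, 0.001]
ft_force: [-0.1, -0.2, 0.7]
grip_width: 0.0001
gripper_force: 0.0
```

Emit:
apply_moves(commands=[{"slide": [0,0,-0.15],"twist": [0,0,0],"hand": 0},{"slide": [0,0,-0.15],"twist": [0,0,0],"hand": 0},{"slide": [0,0,-0.15],"twist": [0,0,0],"hand": 0},{"slide": [0,0,0],"twist": [0,0,0],"hand": 0}])

```text
time_s: 15.9
tool_pos: [0.4772, -0.1525, 0.2638]
orientation: [0.676, 0.737, -0.0, -0.001]
ft_force: [0.5, -0.5, -0.5]
grip_width: -0.0003
gripper_force: 0.0
```

Emit:
apply_moves(commands=[{"slide": [0,0,-0.15],"twist": [0,0,0],"hand": 0},{"slide": [0,0,-0.15],"twist": [0,0,0],"hand": 0},{"slide": [0,0,0],"twist": [0,0,0],"hand": 0}])

```text
time_s: 16.2
tool_pos: [0.4772, -0.1525, 0.2517]
orientation: [0.676, 0.737, -0.0, -0.001]
ft_force: [0.1, 0.1, -1.2]
grip_width: -0.0004
gripper_force: 0.1
```

Emit:
apply_moves(commands=[{"slide": [0,0,-0.15],"twist": [0,0,0],"hand": 0},{"slide": [0,0,-0.1],"twist": [0,0,0],"hand": 0},{"slide": [0,0,0],"twist": [0,0,0],"hand": 0}])

```text
time_s: 16.5
tool_pos: [0.4773, -0.1526, 0.2419]
orientation: [0.676, 0.737, -0.0, -0.001]
ft_force: [-0.4, -0.8, 0.6]
grip_width: -0.0003
gripper_force: 0.0
```

Emit:
apply_moves(commands=[{"slide": [0,0,-0.1],"twist": [0,0,0],"hand": 0},{"slide": [0,0,-0.1],"twist": [0,0,0],"hand": 0},{"slide": [0,0,0],"twist": [0,0,0],"hand": 0}])

```text
time_s: 16.8
tool_pos: [0.4778, -0.1528, 0.2345]
orientation: [0.676, 0.737, -0.0, 0.0]
ft_force: [0.6, -1.3, -0.6]
grip_width: 0.0
gripper_force: 0.0
```

Emit:
apply_moves(commands=[{"slide": [0.01,-0.1,0],"twist": [0,0,0],"hand": 0},{"slide": [0.01,-0.1,0],"twist": [0,0,0],"hand": 0},{"slide": [0,0,0],"twist": [0,0,0],"hand": 0}])

```text
time_s: 17.1
tool_pos: [0.4786, -0.1612, 0.2348]
orientation: [0.676, 0.737, -0.0, 0.0]
ft_force: [-0.4, 0.3, 0.2]
grip_width: 0.0002
gripper_force: 0.0
```

Emit:
apply_moves(commands=[{"slide": [0.01,-0.1,0],"twist": [0,0,0],"hand": 0},{"slide": [0.01,-0.1,0],"twist": [0,0,0],"hand": 0},{"slide": [0,0,0],"twist": [0,0,0],"hand": 0}])

```text
time_s: 17.4
tool_pos: [0.4794, -0.1692, 0.2348]
orientation: [0.676, 0.737, -0.0, 0.0]
ft_force: [-0.5, 0.3, -0.4]
grip_width: -0.0001
gripper_force: 0.1
```

Emit:
apply_moves(commands=[{"slide": [0.01,-0.08,0],"twist": [0,0,0],"hand": 0},{"slide": [0,0,0],"twist": [0,0,0],"hand": 0}])

```text
time_s: 17.6
tool_pos: [0.4797, -0.1722, 0.2347]
orientation: [0.676, 0.737, -0.0, 0.0]
ft_force: [-0.4, 0.2, -1.0]
grip_width: 0.0001
gripper_force: 0.0
```

Emit:
apply_moves(commands=[{"slide": [0,0,-0.1],"twist": [0,0,0],"hand": 0},{"slide": [0,0,-0.05],"twist": [0,0,0],"hand": 0},{"slide": [0,0,0],"twist": [0,0,0],"hand": 0}])

```text
time_s: 17.9
tool_pos: [0.4817, -0.1725, 0.2307]
orientation: [0.676, 0.737, 0.002, 0.003]
ft_force: [2.3, 1.1, 7.8]
grip_width: 0.0001
gripper_force: 0.1
```

Emit:
apply_moves(commands=[{"slide": [0,0,0.5],"twist": [0,0,0],"hand": 0},{"slide": [0,0,0.8],"twist": [0,0,0],"hand": 0},{"slide": [0,0,0.8],"twist": [0,0,0],"hand": 0},{"slide": [0,-0.8,0.8],"twist": [0,0,0],"hand": 0},{"slide": [0,-0.9,0.8],"twist": [0,0,0],"hand": 0},{"slide": [0,-0.9,0.8],"twist": [0,0,0],"hand": 0},{"slide": [0,-0.9,0.8],"twist": [0,0,0],"hand": 0},{"slide": [0,-0.9,0],"twist": [0,0,0],"hand": 0},{"slide": [0,-0.9,0],"twist": [0,0,0],"hand": 0},{"slide": [0,0,0],"twist": [0,0,0],"hand": 0}])

```text
time_s: 18.9
tool_pos: [0.4795, -0.3877, 0.4404]
orientation: [0.677, 0.736, -0.001, 0.001]
ft_force: [-0.8, 1.1, -0.6]
grip_width: -0.0
gripper_force: 0.0
```

```bash
python3 - <<'E'
from h import *
s=state();print(s['tool_pos'],s['ft_force'])
a=snap('top','t8.png')['img'].astype(int); b=cv2.imread('pics/top0.png')[...,::-1].astype(int)
for v in(280,288,296,304,312): print(v,a[v,302:345:2,:].mean(1).astype(int).tolist(),'was',b[v,302:345:2].mean(1).astype(int).tolist())
for n,r in dict(specs=(slice(115,155),slice(305,390)),drop=(slice(120,160),slice(278,303))).items(): print(n,abs(a-b)[r].mean())
E
```

```text
[ 0.47953634 -0.38771645  0.4403607 ] [-0.77175546  1.11955481 -0.58754099]
280 [102, 104, 83, 49, 15, 7, 13, 47, 90, 124, 129, 101, 65, 48, 48, 48, 46, 53, 91, 99, 99, 99] was [98, 98, 79, 93, 122, 123, 122, 122, 124, 122, 125, 127, 124, 124, 125, 114, 72, 77, 88, 94, 93, 88]
288 [159, 152, 104, 65, 22, 7, 14, 64, 98, 113, 132, 122, 88, 54, 47, 45, 51, 52, 79, 101, 100, 102] was [156, 144, 100, 82, 116, 121, 124, 120, 122, 124, 123, 124, 125, 123, 125, 123, 125, 124, 112, 99, 97, 97]
296 [161, 159, 133, 85, 34, 8, 14, 39, 93, 105, 120, 130, 114, 67, 50, 48, 47, 46, 62, 98, 103, 100] was [154, 155, 129, 89, 108, 122, 123, 123, 124, 124, 122, 122, 124, 122, 124, 123, 124, 125, 120, 102, 97, 98]
304 [150, 155, 144, 97, 58, 18, 8, 18, 70, 100, 106, 123, 129, 102, 66, 49, 47, 52, 47, 83, 101, 104] was [147, 150, 137, 95, 96, 123, 123, 124, 122, 122, 122, 122, 124, 123, 121, 122, 120, 84, 70, 94, 99, 99]
312 [90, 100, 99, 88, 78, 27, 14, 16, 23, 40, 47, 89, 120, 120, 86, 59, 56, 55, 53, 61, 92, 105] was [87, 94, 95, 89, 82, 114, 122, 123, 121, 117, 117, 116, 117, 112, 103, 101, 104, 100, 85, 73, 86, 100]
specs 3.8027450980392157
drop 3.498
```

```bash
python3 -c "
import rig;print([n for n in dir(rig) if n[0]!='_'],getattr(rig,'pinch_z',None))"
```

```text
['Unreachable', 'camera', 'close_job', 'pinch_z', 'state'] 0.1547
```

Emit:
apply_moves(commands=[{"slide": [-0.01,0.9,0],"twist": [0,0,0],"hand": 0},{"slide": [-0.01,0.9,0],"twist": [0,0,0],"hand": 0},{"slide": [-0.01,0.9,0],"twist": [0,0,0],"hand": 0},{"slide": [0,0.9,-0.6],"twist": [0,0,0],"hand": 0},{"slide": [0,0.9,-0.6],"twist": [0,0,0],"hand": 0},{"slide": [0,0.7,-0.6],"twist": [0,0,0],"hand": 0},{"slide": [0,0,-0.7],"twist": [0,0,0],"hand": 0},{"slide": [0,0,-0.7],"twist": [0,0,0],"hand": 0},{"slide": [0,0,0],"twist": [0,0,0],"hand": 0},{"slide": [0,0,0],"twist": [0,0,0],"hand": 0}])

```text
time_s: 19.95
tool_pos: [0.478, -0.175, 0.3126]
orientation: [0.675, 0.737, -0.0, -0.001]
ft_force: [-0.3, -0.8, -0.2]
grip_width: 0.0
gripper_force: 0.0
```

Emit:
apply_moves(commands=[{"slide": [0.05,0.07,-0.5],"twist": [0,0,0],"hand": 0},{"slide": [0,0,-0.4],"twist": [0,0,0],"hand": 0},{"slide": [0,0,-0.2],"twist": [0,0,0],"hand": 0},{"slide": [0,0,0],"twist": [0,0,0],"hand": 0}])

```text
time_s: 20.35
tool_pos: [0.4805, -0.1732, 0.269]
orientation: [0.676, 0.737, 0.0, -0.0]
ft_force: [-1.0, -0.1, 0.4]
grip_width: -0.0002
gripper_force: 0.0
```

Emit:
apply_moves(commands=[{"slide": [0,0,-0.2],"twist": [0,0,0],"hand": 0},{"slide": [0,0,-0.2],"twist": [0,0,0],"hand": 0},{"slide": [0,0,0],"twist": [0,0,0],"hand": 0}])

```text
time_s: 20.65
tool_pos: [0.4801, -0.1729, 0.2519]
orientation: [0.676, 0.737, -0.0, -0.001]
ft_force: [-0.1, -0.0, -0.1]
grip_width: 0.0001
gripper_force: 0.1
```

Emit:
apply_moves(commands=[{"slide": [0,0,-0.15],"twist": [0,0,0],"hand": 0},{"slide": [0,0,-0.1],"twist": [0,0,0],"hand": 0},{"slide": [0,0,0],"twist": [0,0,0],"hand": 0}])

```text
time_s: 20.95
tool_pos: [0.4801, -0.1729, 0.242]
orientation: [0.676, 0.737, -0.0, -0.001]
ft_force: [-0.2, 0.0, 0.5]
grip_width: 0.0001
gripper_force: 0.1
```

Emit:
apply_moves(commands=[{"slide": [0,0,-0.1],"twist": [0,0,0],"hand": 0},{"slide": [0,0,-0.1],"twist": [0,0,0],"hand": 0},{"slide": [0,0,0],"twist": [0,0,0],"hand": 0}])

```text
time_s: 21.25
tool_pos: [0.4814, -0.173, 0.2395]
orientation: [0.675, 0.737, 0.001, 0.001]
ft_force: [-9.0, 5.6, 32.4]
grip_width: -0.0001
gripper_force: 16.3
```

Emit:
apply_moves(commands=[{"slide": [0,0,-0.08],"twist": [0,0,0],"hand": 0},{"slide": [0,0,0],"twist": [0,0,0],"hand": 0}])

```text
time_s: 21.45
tool_pos: [0.4817, -0.173, 0.239]
orientation: [0.675, 0.738, 0.001, 0.001]
ft_force: [-14.4, 8.0, 50.8]
grip_width: 0.0
gripper_force: 25.1
```

Emit:
apply_moves(commands=[{"slide": [0,0,-0.08],"twist": [0,0,0],"hand": 0},{"slide": [0,0,0],"twist": [0,0,0],"hand": 0}])

```text
time_s: 21.65
tool_pos: [0.482, -0.1728, 0.2385]
orientation: [0.675, 0.738, 0.002, 0.001]
ft_force: [-19.5, 11.8, 68.6]
grip_width: -0.0
gripper_force: 34.1
```

The packet stood firm under a straight press, so I'll back off. Next I go in behind it (+y side) and sweep diagonally down towards −y.

Emit:
apply_moves(commands=[{"slide": [0,0,0.9],"twist": [0,0,0],"hand": 0},{"slide": [-0.05,0.25,0],"twist": [0,0,0],"hand": 0},{"slide": [-0.05,0.26,0],"twist": [0,0,0],"hand": 0},{"slide": [0,0,0],"twist": [0,0,0],"hand": 0},{"slide": [0,0,0],"twist": [0,0,0],"hand": 0}])

```text
time_s: 22.15
tool_pos: [0.4763, -0.1525, 0.2635]
orientation: [0.676, 0.737, -0.0, -0.0]
ft_force: [1.4, -1.3, 0.5]
grip_width: -0.0003
gripper_force: 0.9
```

Emit:
apply_moves(commands=[{"slide": [0,0,-0.2],"twist": [0,0,0],"hand": 0},{"slide": [0,0,-0.2],"twist": [0,0,0],"hand": 0},{"slide": [0,0,0],"twist": [0,0,0],"hand": 0}])

```text
time_s: 22.45
tool_pos: [0.4756, -0.1527, 0.246]
orientation: [0.676, 0.737, -0.001, -0.001]
ft_force: [-0.0, -1.7, -1.6]
grip_width: 0.0001
gripper_force: 1.4
```

Emit:
apply_moves(commands=[{"slide": [0,0,-0.1],"twist": [0,0,0],"hand": 0},{"slide": [0,0,-0.1],"twist": [0,0,0],"hand": 0},{"slide": [0,0,0],"twist": [0,0,0],"hand": 0}])

```text
time_s: 22.75
tool_pos: [0.4761, -0.1528, 0.2395]
orientation: [0.676, 0.737, -0.001, -0.0]
ft_force: [0.6, -3.1, -1.5]
grip_width: -0.0
gripper_force: 0.0
```

Emit:
apply_moves(commands=[{"slide": [0,-0.02,-0.1],"twist": [0,0,0],"hand": 0},{"slide": [0,0,-0.1],"twist": [0,0,0],"hand": 0},{"slide": [0,0,0],"twist": [0,0,0],"hand": 0}])

```text
time_s: 23.05
tool_pos: [0.4769, -0.1532, 0.2344]
orientation: [0.675, 0.737, 0.001, -0.0]
ft_force: [-4.0, 2.6, 15.2]
grip_width: -0.0003
gripper_force: 5.1
```

Emit:
apply_moves(commands=[{"slide": [0,0,-0.1],"twist": [0,0,0],"hand": 0},{"slide": [0,0,-0.1],"twist": [0,0,0],"hand": 0},{"slide": [0,0,0],"twist": [0,0,0],"hand": 0}])

```text
time_s: 23.35
tool_pos: [0.4785, -0.1531, 0.2325]
orientation: [0.675, 0.738, 0.003, 0.001]
ft_force: [-12.8, 7.2, 54.1]
grip_width: -0.0001
gripper_force: 24.5
```

Emit:
apply_moves(commands=[{"slide": [0,0,0.2],"twist": [0,0,0],"hand": 0},{"slide": [0,0,0],"twist": [0,0,0],"hand": 0}])

```text
time_s: 23.55
tool_pos: [0.4773, -0.1535, 0.2344]
orientation: [0.675, 0.737, 0.001, 0.002]
ft_force: [2.4, 1.6, 5.9]
grip_width: -0.0001
gripper_force: 0.6
```

Emit:
apply_moves(commands=[{"slide": [0,-0.1,0],"twist": [0,0,0],"hand": 0},{"slide": [0,0,0],"twist": [0,0,0],"hand": 0}])

```text
time_s: 23.75
tool_pos: [0.4776, -0.1564, 0.2341]
orientation: [0.675, 0.738, 0.004, -0.0]
ft_force: [-0.1, 8.2, 17.1]
grip_width: -0.0003
gripper_force: 7.7
```

Emit:
apply_moves(commands=[{"slide": [0,-0.05,-0.1],"twist": [0,0,0],"hand": 0},{"slide": [0,0,0],"twist": [0,0,0],"hand": 0}])

```text
time_s: 23.95
tool_pos: [0.4782, -0.1568, 0.2329]
orientation: [0.675, 0.738, 0.008, -0.002]
ft_force: [-3.1, 18.8, 39.1]
grip_width: 0.0002
gripper_force: 15.4
```

Emit:
apply_moves(commands=[{"slide": [0,0,0.6],"twist": [0,0,0],"hand": 0},{"slide": [0,0,0.9],"twist": [0,0,0],"hand": 0},{"slide": [0,0,0.9],"twist": [0,0,0],"hand": 0},{"slide": [0,-0.8,0.8],"twist": [0,0,0],"hand": 0},{"slide": [0,-0.9,0.8],"twist": [0,0,0],"hand": 0},{"slide": [0,-0.9,0.6],"twist": [0,0,0],"hand": 0},{"slide": [0,-0.9,0],"twist": [0,0,0],"hand": 0},{"slide": [0,-0.9,0],"twist": [0,0,0],"hand": 0},{"slide": [0,-0.9,0],"twist": [0,0,0],"hand": 0},{"slide": [0,0,0],"twist": [0,0,0],"hand": 0}])

```text
time_s: 24.95
tool_pos: [0.4762, -0.3752, 0.4105]
orientation: [0.677, 0.736, -0.0, -0.0]
ft_force: [0.3, -0.4, -0.1]
grip_width: 0.0
gripper_force: 0.0
```

```bash
python3 - <<'E'
from h import *
s=state();print(s['tool_pos'],s['ft_force'])
a=snap('top','t9.png')['img'].astype(int);snap('side','s9.png')
o=np.array([.5179,-.1945]);th=.0861;Rm=np.array([[np.cos(th),-np.sin(th)],[np.sin(th),np.cos(th)]])
def pr(z):
  # rectified grey map on plane z: rows deck x -2..-70, cols deck y 60..8
  c=camera('top') if z is None else C
  X=np.arange(-2,-71,-4);Y=np.arange(62,6,-2)
  P=np.array([[proj(c,[*(o+Rm@[x/1000,y/1000]),z]) for y in Y] for x in X],np.float32)
  return X,Y,cv2.remap(c['img'],P[...,0],P[...,1],1)
C=camera('top')
X,Y,m=pr(.068)
print('     ',Y.tolist())
for x,r in zip(X,m): print(x,(r.mean(1)).astype(int).tolist())
print('R-B');
for x,r in list(zip(X,m))[4::4]: print(x,(r[:,0].astype(int)-r[:,2]).tolist())
E
```

```text
[ 0.47624127 -0.37520984  0.41050484] [ 0.27081341 -0.40707958 -0.07867619]
      [62, 60, 58, 56, 54, 52, 50, 48, 46, 44, 42, 40, 38, 36, 34, 32, 30, 28, 26, 24, 22, 20, 18, 16, 14, 12, 10, 8]
-2 [95, 88, 90, 105, 112, 115, 120, 122, 119, 116, 113, 112, 115, 119, 123, 122, 119, 116, 113, 116, 120, 122, 121, 117, 114, 104, 99, 101]
-6 [98, 89, 89, 111, 125, 130, 130, 131, 130, 132, 132, 132, 133, 130, 133, 133, 132, 133, 130, 132, 133, 124, 103, 87, 90, 96, 99, 98]
-10 [95, 83, 82, 107, 126, 130, 130, 130, 130, 132, 133, 132, 132, 131, 133, 133, 132, 131, 131, 132, 132, 120, 92, 71, 77, 93, 102, 103]
-14 [118, 92, 91, 113, 131, 130, 131, 131, 130, 132, 132, 131, 130, 134, 132, 133, 131, 132, 132, 133, 131, 121, 93, 74, 78, 94, 100, 103]
-18 [136, 102, 97, 119, 131, 130, 130, 130, 129, 131, 133, 132, 132, 132, 133, 133, 132, 132, 132, 132, 132, 121, 104, 92, 92, 95, 99, 101]
-22 [130, 100, 94, 114, 128, 129, 127, 130, 129, 131, 133, 131, 129, 132, 134, 134, 131, 132, 132, 132, 133, 131, 131, 129, 125, 111, 102, 102]
-26 [124, 93, 85, 106, 126, 130, 130, 130, 129, 131, 131, 131, 131, 1
[... 1320 characters left out ...]
2, 119, 115, 104, 99, 103]
-66 [99, 90, 87, 92, 94, 97, 100, 104, 104, 102, 102, 96, 96, 98, 100, 102, 102, 98, 97, 96, 95, 95, 90, 85, 80, 83, 94, 105]
-70 [95, 79, 78, 91, 93, 90, 90, 92, 93, 95, 95, 95, 92, 91, 94, 96, 95, 96, 93, 87, 84, 84, 83, 79, 78, 85, 99, 105]
R-B
-18 [2, -2, -3, -2, 0, 0, 0, -1, -1, 0, -1, -1, 0, -1, -2, 0, 0, -2, 0, 0, -1, 0, -1, -2, -1, -2, -3, -7]
-34 [3, -2, -2, 0, 0, 0, 0, -1, 0, 0, -1, 1, 0, -2, 0, 0, -1, 0, 0, -1, -1, -1, 0, 0, 0, -1, -3, -6]
-50 [0, -4, -3, -1, -1, -1, 0, -1, 0, 0, -2, -1, -1, 0, -2, -1, 0, -1, -1, -2, 0, -1, -2, -2, -2, -3, -3, -4]
-66 [-7, -7, -3, -2, -1, -2, -1, -1, -1, -1, 0, -1, 1, -2, 0, 0, 0, -2, -2, -3, 0, 0, 0, -1, -1, -2, -3, -2]
```

The mouth is now uniform flap metal with its hinge tabs showing, so the packet has dropped and flap 2 has shut. I'll check flap height in the side view and the bystanders, then hand in.

```bash
python3 - <<'E'
from h import *
C=camera('top');S=camera('side')
o=np.array([.5179,-.1945]);th=.0861;Rm=np.array([[np.cos(th),-np.sin(th)],[np.sin(th),np.cos(th)]])
def rect(c,x0,z=.096):
  P=np.array([[proj(c,[*(o+Rm@[(x0+x)/1000,y/1000]),z]) for y in range(54,8,-2)] for x in range(-28,29,2)],np.float32)
  return cv2.remap(c['img'],P[...,0],P[...,1],1).mean(2)
f={i:(rect(C,x),rect(S,x)) for i,x in zip((1,2,3,4),(-105,-35,35,105))}
for i in(1,3,4): print('flap2 vs',i,[np.abs(f[2][k]-f[i][k]).mean().round(1) for k in(0,1)])
print('side means',[f[i][1].mean().round(1) for i in f])
for n,im,ref in(('top',C['img'],'top0'),('side',S['img'],'side0')):
  b=cv2.imread(f'pics/{ref}.png')[...,::-1].copy()
  for k,(u0,u1,v0,v1) in (dict(specs=(305,388,117,156),drop=(278,303,122,158)) if n=='top' else dict(specs=(395,446,232,278),drop=(364,386,190,224))).items():
    t=b[v0:v1,u0:u1]; r=cv2.matchTemplate(im[v0-10:v1+10,u0-10:u1+10].copy(),t.copy(),cv2.TM_CCOEFF_NORMED);_,m,_,l=cv2.minMaxLoc(r);print(n,k,m,(l[0]-10,l[1]-10))
E
```

```text
flap2 vs 1 [np.float64(26.8), np.float64(39.4)]
flap2 vs 3 [np.float64(1.4), np.float64(5.3)]
flap2 vs 4 [np.float64(2.4), np.float64(8.9)]
side means [np.float64(117.5), np.float64(155.8), np.float64(152.2), np.float64(148.8)]
top specs 0.9964205026626587 (0, 0)
top drop 0.9953371286392212 (0, 0)
side specs 0.9995703101158142 (0, 0)
side drop 0.999385416507721 (0, 0)
```

```bash
python3 -c "
from rig import *
print(close_job())"
```

```text
the job is handed in; nothing more can be done
None
```

The packet is in pocket 2, the empty one, its flap is shut over it, and the job is handed in at about 25 s; the spectacles and dropper bottle show no movement. The packet first stood on edge and held the flap open, so I pressed and nudged it down with the fingertip (up to 69 N at the wrist); I tested only flaps 1 (full) and 2, stopping once 2 gave way.

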